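Gauge a cable lug and set the crimper to its size

TASK

Find the barrel size of the loose cable lug lying by itself nearest the robot: lay its barrel across the ledges of the taper gauge, slide it into the slot until it wedges, without forcing it, and leave it lying there so that the reading can be checked. Then set the bench crimper's size selector to the position for that size (push the knob in to turn it, and let it spring back out). Leave the three spare lugs and everything else on the bench where they are.

Things in the scene. Friction and masses are not known exactly. Their poses are not given: they have to be found in the camera images.
- lug_a: copper cable lug: round tube barrel 44 mm long, then a flat palm 28 long, 24 wide, 6 mm thick. It lies flat, palm and barrel on one level underside. Origin: underside, beneath mid-barrel; x points from palm to the barrel's open end (x = +22 mm); palm's middle at x = -40 mm. 20 to 90 g
- lug_b: a second lug, as lug_a. The four are alike but for the barrel's outside diameter: 9, 11, 15 and 17 mm; which lug has which is not told
- lug_c: a third lug, as lug_a. The lug to gauge lies by itself nearest the robot (origin at x below 0.55 m)
- lug_d: a fourth lug, as lug_a. The three spare lugs lie side by side further off (origins at x above 0.67 m)
- gauge: fixed steel taper gauge; origin under the middle of its base plate (170 x 96 x 8 mm), on the bench. Two upright cheeks, 5 mm thick, 52 mm high, stand at y = -18 to -13 and +13 to +18 mm, open between. Both have the same slot along x: mouth at -x, narrowing to +x. Lower edge: a level ledge 22 mm above the bench. A barrel lies across both cheeks, along the gauge's y
- gauge_ledge (a point): on the level of the ledges, midway between the cheeks, at gauge x = -60 mm: here (x = -75 to -45 mm) the ledges are open to the sky and a barrel can be laid on them before it is slid along +x. Axes as the gauge
- gauge_mouth (a point): on the level of the ledges at gauge x = -45 mm, where the slot's upper edge begins, 21 mm above the ledge. From here it falls 1 in 7, to 8 mm above the ledge at x = +46 mm, where the slot is closed; a barrel wedges between ledge and slope; a push of 5 N is plenty. Axes as the gauge
- gauge_slope: the sloping upper edges of the gauge's two slots; origin as the gauge's, x axis too
- gauge_lines (a point): on the top of the cheeks at gauge x = +10 mm, the middle one of five engraved lines that show where the middle of a barrel stops. In gauge x: 17 mm barrel at -18, 15 mm at -4, 13 mm at +10, 11 mm at +25, 9 mm at +39 mm. Beside them on the base are end-on barrel symbols, growing with the size
- crimper: fixed bench crimper, cream housing 230 (x) x 160 (y) mm, top deck 85 mm high; origin under its middle on the bench. Its selector knob stands on the deck at x = -45 mm, y = 0; the press head behind it, x = +43 to +105 mm, rises to 156 mm
- selector_grip (a point): on the axis of the selector knob: where to put the TCP to grip the knob when it is out. Black knob: skirt 52 mm across, on it an upright bar grip 46 long, 14 wide, 26 mm high along this point's x; +x is the pointer end (white line). The point is 22 mm above the skirt, 4 mm below the bar's top; the fingers close along y
- selector (a joint): turn of the knob, rad, clockwise from above positive. Five positions marked by barrel symbols as on the gauge: -1.05 (60 degrees) is 9 mm, -0.52 is 11, 0 is 13 (left so by the last job), +0.52 is 15, +1.05 is 17 mm. Locked while the knob is out. Let go within 0.12 rad of a position, it clicks in and springs out by itself; between positions it stays in. End stops at 1.2
- selector_push (a joint): how far the knob is pushed in (straight down), m: 0 is out, 0.007 fully in. A spring resists with 4.5 N at first and 10 N fully in; the knob turns only when in by more than 0.006
- multimeter: bystander: hand-held multimeter 150 x 74 x 41 mm lying behind the gauge, origin under its middle
- screwdriver: bystander: screwdriver 180 mm long lying between robot and gauge
- solder_spool: bystander: spool 54 mm across, 40 mm high, standing on end, origin under its middle
- bnc_board: bystander: green circuit board 110 x 70 mm with three white-bodied coaxial sockets, 26 mm high, origin under its middle
- flux_jar: bystander: brown glass jar 52 mm across, 55 mm high with a black cap, origin under its middle
- adaptor: bystander: black plug-in power adaptor 75 x 45 x 30 mm with two pins, origin under its middle
Things that resemble listed ones, but are neither listed nor needed, are in the scene too. What is shaped like the lug_c but red or turquoise is not meant. Leave any green look-alike of the gauge alone.

How it is judged:
On the way, in this order (a step that is already met when the one before it is completed fails the run):
1. the lug has been slid along the gauge slot until it wedges ((((x of lug_a in the frame of gauge between 0.035185 and 0.044685 m or x of lug_a in the frame of gauge between 0.021115 and 0.030615 m or x of lug_a in the frame of gauge between -0.007025 and 0.002475 m or x of lug_a in the frame of gauge between -0.021095 and -0.011595 m) and y of lug_a in the frame of gauge between -0.01 and 0.01 m and z of lug_a in the frame of gauge between 0.0195 and 0.0235 m and angle between lug_a's own z axis and vertical below 0.06 rad and angle between the x axis of lug_a and the y axis of gauge, either way round below 0.12 rad and world x of each of lug_b, lug_c, lug_d above 0.6 m and distance of each of lug_b, lug_c, lug_d from where it was at the start of the episode below 0.02 m and contact force between lug_a and gauge_slope above 2 N) or ((x of lug_b in the frame of gauge between 0.035185 and 0.044685 m or x of lug_b in the frame of gauge between 0.021115 and 0.030615 m or x of lug_b in the frame of gauge between -0.007025 and 0.002475 m or x of lug_b in the frame of gauge between -0.021095 and -0.011595 m) and y of lug_b in the frame of gauge between -0.01 and 0.01 m and z of lug_b in the frame of gauge between 0.0195 and 0.0235 m and angle between lug_b's own z axis and vertical below 0.06 rad and angle between the x axis of lug_b and the y axis of gauge, either way round below 0.12 rad and world x of each of lug_a, lug_c, lug_d above 0.6 m and distance of each of lug_a, lug_c, lug_d from where it was at the start of the episode below 0.02 m and contact force between lug_b and gauge_slope above 2 N) or ((x of lug_c in the frame of gauge between 0.035185 and 0.044685 m or x of lug_c in the frame of gauge between 0.021115 and 0.030615 m or x of lug_c in the frame of gauge between -0.007025 and 0.002475 m or x of lug_c in the frame of gauge between -0.021095 and -0.011595 m) and y of lug_c in the frame of gauge between -0.01 and 0.01 m and z of lug_c in the frame of gauge between 0.0195 and 0.0235 m and angle between lug_c's own z axis and vertical below 0.06 rad and angle between the x axis of lug_c and the y axis of gauge, either way round below 0.12 rad and world x of each of lug_a, lug_b, lug_d above 0.6 m and distance of each of lug_a, lug_b, lug_d from where it was at the start of the episode below 0.02 m and contact force between lug_c and gauge_slope above 2 N) or ((x of lug_d in the frame of gauge between 0.035185 and 0.044685 m or x of lug_d in the frame of gauge between 0.021115 and 0.030615 m or x of lug_d in the frame of gauge between -0.007025 and 0.002475 m or x of lug_d in the frame of gauge between -0.021095 and -0.011595 m) and y of lug_d in the frame of gauge between -0.01 and 0.01 m and z of lug_d in the frame of gauge between 0.0195 and 0.0235 m and angle between lug_d's own z axis and vertical below 0.06 rad and angle between the x axis of lug_d and the y axis of gauge, either way round below 0.12 rad and world x of each of lug_a, lug_b, lug_c above 0.6 m and distance of each of lug_a, lug_b, lug_c from where it was at the start of the episode below 0.02 m and contact force between lug_d and gauge_slope above 2 N))), for 0.1 s.
2. the selector is set to the size of the gauged lug, knob out (((((x of lug_a in the frame of gauge between 0.035185 and 0.044685 m and value of joint selector between -1.1672 and -0.9272 rad and value of joint selector_push below 0.0012 m) or (x of lug_a in the frame of gauge between 0.021115 and 0.030615 m and value of joint selector between -0.6436 and -0.4036 rad and value of joint selector_push below 0.0012 m) or (x of lug_a in the frame of gauge between -0.007025 and 0.002475 m and value of joint selector between 0.4036 and 0.6436 rad and value of joint selector_push below 0.0012 m) or (x of lug_a in the frame of gauge between -0.021095 and -0.011595 m and value of joint selector between 0.9272 and 1.1672 rad and value of joint selector_push below 0.0012 m)) and y of lug_a in the frame of gauge between -0.01 and 0.01 m and z of lug_a in the frame of gauge between 0.0195 and 0.0235 m and angle between lug_a's own z axis and vertical below 0.06 rad and angle between the x axis of lug_a and the y axis of gauge, either way round below 0.12 rad and world x of each of lug_b, lug_c, lug_d above 0.6 m and distance of each of lug_b, lug_c, lug_d from where it was at the start of the episode below 0.02 m) or (((x of lug_b in the frame of gauge between 0.035185 and 0.044685 m and value of joint selector between -1.1672 and -0.9272 rad and value of joint selector_push below 0.0012 m) or (x of lug_b in the frame of gauge between 0.021115 and 0.030615 m and value of joint selector between -0.6436 and -0.4036 rad and value of joint selector_push below 0.0012 m) or (x of lug_b in the frame of gauge between -0.007025 and 0.002475 m and value of joint selector between 0.4036 and 0.6436 rad and value of joint selector_push below 0.0012 m) or (x of lug_b in the frame of gauge between -0.021095 and -0.011595 m and value of joint selector between 0.9272 and 1.1672 rad and value of joint selector_push below 0.0012 m)) and y of lug_b in the frame of gauge between -0.01 and 0.01 m and z of lug_b in the frame of gauge between 0.0195 and 0.0235 m and angle between lug_b's own z axis and vertical below 0.06 rad and angle between the x axis of lug_b and the y axis of gauge, either way round below 0.12 rad and world x of each of lug_a, lug_c, lug_d above 0.6 m and distance of each of lug_a, lug_c, lug_d from where it was at the start of the episode below 0.02 m) or (((x of lug_c in the frame of gauge between 0.035185 and 0.044685 m and value of joint selector between -1.1672 and -0.9272 rad and value of joint selector_push below 0.0012 m) or (x of lug_c in the frame of gauge between 0.021115 and 0.030615 m and value of joint selector between -0.6436 and -0.4036 rad and value of joint selector_push below 0.0012 m) or (x of lug_c in the frame of gauge between -0.007025 and 0.002475 m and value of joint selector between 0.4036 and 0.6436 rad and value of joint selector_push below 0.0012 m) or (x of lug_c in the frame of gauge between -0.021095 and -0.011595 m and value of joint selector between 0.9272 and 1.1672 rad and value of joint selector_push below 0.0012 m)) and y of lug_c in the frame of gauge between -0.01 and 0.01 m and z of lug_c in the frame of gauge between 0.0195 and 0.0235 m and angle between lug_c's own z axis and vertical below 0.06 rad and angle between the x axis of lug_c and the y axis of gauge, either way round below 0.12 rad and world x of each of lug_a, lug_b, lug_d above 0.6 m and distance of each of lug_a, lug_b, lug_d from where it was at the start of the episode below 0.02 m) or (((x of lug_d in the frame of gauge between 0.035185 and 0.044685 m and value of joint selector between -1.1672 and -0.9272 rad and value of joint selector_push below 0.0012 m) or (x of lug_d in the frame of gauge between 0.021115 and 0.030615 m and value of joint selector between -0.6436 and -0.4036 rad and value of joint selector_push below 0.0012 m) or (x of lug_d in the frame of gauge between -0.007025 and 0.002475 m and value of joint selector between 0.4036 and 0.6436 rad and value of joint selector_push below 0.0012 m) or (x of lug_d in the frame of gauge between -0.021095 and -0.011595 m and value of joint selector between 0.9272 and 1.1672 rad and value of joint selector_push below 0.0012 m)) and y of lug_d in the frame of gauge between -0.01 and 0.01 m and z of lug_d in the frame of gauge between 0.0195 and 0.0235 m and angle between lug_d's own z axis and vertical below 0.06 rad and angle between the x axis of lug_d and the y axis of gauge, either way round below 0.12 rad and world x of each of lug_a, lug_b, lug_c above 0.6 m and distance of each of lug_a, lug_b, lug_c from where it was at the start of the episode below 0.02 m))), for 0.2 s.
At the end, for the whole second after the job is handed in: Gauged lug at rest on both ledges, level, square to 0.12 rad, central to 10 mm, still wedged, 3.5 mm short to 6 mm past its line; spares within 20 mm of their starts; selector within 0.12 rad of that line, knob out to 1.2 mm; fingers touch nothing (((((x of lug_a in the frame of gauge between 0.035185 and 0.044685 m and value of joint selector between -1.1672 and -0.9272 rad and value of joint selector_push below 0.0012 m) or (x of lug_a in the frame of gauge between 0.021115 and 0.030615 m and value of joint selector between -0.6436 and -0.4036 rad and value of joint selector_push below 0.0012 m) or (x of lug_a in the frame of gauge between -0.007025 and 0.002475 m and value of joint selector between 0.4036 and 0.6436 rad and value of joint selector_push below 0.0012 m) or (x of lug_a in the frame of gauge between -0.021095 and -0.011595 m and value of joint selector between 0.9272 and 1.1672 rad and value of joint selector_push below 0.0012 m)) and y of lug_a in the frame of gauge between -0.01 and 0.01 m and z of lug_a in the frame of gauge between 0.0195 and 0.0235 m and angle between lug_a's own z axis and vertical below 0.06 rad and angle between the x axis of lug_a and the y axis of gauge, either way round below 0.12 rad and world x of each of lug_b, lug_c, lug_d above 0.6 m and distance of each of lug_b, lug_c, lug_d from where it was at the start of the episode below 0.02 m and contact force between lug_a and gauge_slope above 0.1 N and linear speed of lug_a below 0.01 m/s and contact force between the fingers and anything else below 0.3 N) or (((x of lug_b in the frame of gauge between 0.035185 and 0.044685 m and value of joint selector between -1.1672 and -0.9272 rad and value of joint selector_push below 0.0012 m) or (x of lug_b in the frame of gauge between 0.021115 and 0.030615 m and value of joint selector between -0.6436 and -0.4036 rad and value of joint selector_push below 0.0012 m) or (x of lug_b in the frame of gauge between -0.007025 and 0.002475 m and value of joint selector between 0.4036 and 0.6436 rad and value of joint selector_push below 0.0012 m) or (x of lug_b in the frame of gauge between -0.021095 and -0.011595 m and value of joint selector between 0.9272 and 1.1672 rad and value of joint selector_push below 0.0012 m)) and y of lug_b in the frame of gauge between -0.01 and 0.01 m and z of lug_b in the frame of gauge between 0.0195 and 0.0235 m and angle between lug_b's own z axis and vertical below 0.06 rad and angle between the x axis of lug_b and the y axis of gauge, either way round below 0.12 rad and world x of each of lug_a, lug_c, lug_d above 0.6 m and distance of each of lug_a, lug_c, lug_d from where it was at the start of the episode below 0.02 m and contact force between lug_b and gauge_slope above 0.1 N and linear speed of lug_b below 0.01 m/s and contact force between the fingers and anything else below 0.3 N) or (((x of lug_c in the frame of gauge between 0.035185 and 0.044685 m and value of joint selector between -1.1672 and -0.9272 rad and value of joint selector_push below 0.0012 m) or (x of lug_c in the frame of gauge between 0.021115 and 0.030615 m and value of joint selector between -0.6436 and -0.4036 rad and value of joint selector_push below 0.0012 m) or (x of lug_c in the frame of gauge between -0.007025 and 0.002475 m and value of joint selector between 0.4036 and 0.6436 rad and value of joint selector_push below 0.0012 m) or (x of lug_c in the frame of gauge between -0.021095 and -0.011595 m and value of joint selector between 0.9272 and 1.1672 rad and value of joint selector_push below 0.0012 m)) and y of lug_c in the frame of gauge between -0.01 and 0.01 m and z of lug_c in the frame of gauge between 0.0195 and 0.0235 m and angle between lug_c's own z axis and vertical below 0.06 rad and angle between the x axis of lug_c and the y axis of gauge, either way round below 0.12 rad and world x of each of lug_a, lug_b, lug_d above 0.6 m and distance of each of lug_a, lug_b, lug_d from where it was at the start of the episode below 0.02 m and contact force between lug_c and gauge_slope above 0.1 N and linear speed of lug_c below 0.01 m/s and contact force between the fingers and anything else below 0.3 N) or (((x of lug_d in the frame of gauge between 0.035185 and 0.044685 m and value of joint selector between -1.1672 and -0.9272 rad and value of joint selector_push below 0.0012 m) or (x of lug_d in the frame of gauge between 0.021115 and 0.030615 m and value of joint selector between -0.6436 and -0.4036 rad and value of joint selector_push below 0.0012 m) or (x of lug_d in the frame of gauge between -0.007025 and 0.002475 m and value of joint selector between 0.4036 and 0.6436 rad and value of joint selector_push below 0.0012 m) or (x of lug_d in the frame of gauge between -0.021095 and -0.011595 m and value of joint selector between 0.9272 and 1.1672 rad and value of joint selector_push below 0.0012 m)) and y of lug_d in the frame of gauge between -0.01 and 0.01 m and z of lug_d in the frame of gauge between 0.0195 and 0.0235 m and angle between lug_d's own z axis and vertical below 0.06 rad and angle between the x axis of lug_d and the y axis of gauge, either way round below 0.12 rad and world x of each of lug_a, lug_b, lug_c above 0.6 m and distance of each of lug_a, lug_b, lug_c from where it was at the start of the episode below 0.02 m and contact force between lug_d and gauge_slope above 0.1 N and linear speed of lug_d below 0.01 m/s and contact force between the fingers and anything else below 0.3 N))).
It fails at once if the lug is forced into the gauge (more than 60 N between lug and gauge) (contact force between any of lug_a, lug_b, lug_c, lug_d and gauge above 60 N).
It fails at once if a bystander is shifted by more than 30 mm (distance of any of multimeter, screwdriver, solder_spool, bnc_board, flux_jar, adaptor from where it was at the start of the episode above 0.03 m).
It also fails if it takes over 51 s, if anything falls off the work surface, if the arm or the gripper's body presses on something with over 40 N, if the wrist force passes 120 N, or if a joint passes its speed limit or range.

ROBOT

A 6-joint arm with a two-finger parallel gripper is mounted at the origin on the work surface. World frame = base frame: x ahead of the robot, y to its left, z up, the work surface at z = 0. Lengths are in m, angles in rad, forces in N, time in s.
With the tool pointing down it reaches from about 0.325 to 0.775 m from the base axis. Payload 5.5 kg.
Tool frame: the origin (TCP) lies between the finger pads, 19 mm behind the fingertips; this is the grasp point; z points along the fingers, y is the line along which they close (so a half turn about z gives the same grasp; the last joint's range is limited). The gripper opens to 88 mm and grips with 3 to 60 N. Pads are 20 mm wide; open, the fingers measure 115 mm over their backs; the gripper's body (75 mm by 178 mm) begins 61 mm behind the grasp point.
Start: joints at [1.221, 0.091, 1.231, -0, 1.82, -0.057], TCP at [0.173, 0.574, 0.241] pointing down, gripper open.
Joint ranges: [-2.87, 2.87], [-0.86, 2.18], [0.17, 2.46], [-1.51, 4.65], [0.06, 2.69], [-2.65, 2.65]. Speed limits (rad/s): [2.57, 2.57, 3.01, 3.14, 3.14, 3.14].

INTERFACE

Orientations are given as a unit quaternion [w, x, y, z].
In Python, from bench import * gives the robot as it stands. Calls block until the motion is done:
- move_to(position, orientation): joint-space move of the TCP to a pose.
- move_l(position, speed=0.15, orientation=None): straight line of the TCP; orientation=None keeps the orientation; speed is the mean speed in m/s.
- movej(angles): joint-space move.
- gripper_open() and close(): open the fingers fully, or close them until they stop; the grip force is fixed at half the most.
- hold(seconds).
- inverse_kinematics(position, orientation): joint angles nearest the present ones, or None.
- state(): the state.
- get_image(name): name is "side" or "top" or "wrist"; returns a dict with "frame" (384x512x3 uint8, blue, green, red), "depth" (384x512 float32, m along the optical axis (not along the pixel's ray), 0 where there is no reading), "camera_matrix" (3x3 intrinsics, pixels), "k1" (the pictures are not rectified: a ray, as slopes to the right and down, at radius r is drawn at 1 + k1 r^2 times it, then the intrinsics apply), "view" (4x4, takes a point from world to camera coordinates). Camera axes: x right, y up, looking along -z (the intrinsics and any distortion apply to the point x, -y, -z); pixel columns grow to the right and rows downward; lengths in m; the calibration is good to about 2 mm. A picture is of the moment at which its call begins.
A pose or a line that the arm cannot do raises IKError and nothing moves.
- job_done(): hands the job in; it is judged then, once.
The state is a dict: "time": time; "joint_pos": joint angles; "dq": joint speeds; "joint_torque": joint torques, N m; "ee_pos": TCP position; "ee_rot": TCP orientation; "ft_force": force on the tool from outside, world axes, zero at the start; "moment": the same for the moment, N m; "finger_gap": finger opening in m; "finger_force": force on a finger pad.
Only numpy, scipy, OpenCV 4.12 (cv2) and the standard library are available. Lean on these libraries where they do the work, as an engineer would, in place of code of your own. Each camera call takes 0.05 s, during which the arm holds its last target. There are 200 camera calls.

## Working session

There is one attempt and no reset: what is moved stays moved. The work goes in short steps, each a Python script; the robot and the scene stay as the last script left them, time stands still between calls to the robot, and variables do not carry over. Pictures are saved under pics/ and viewed, at most 10 in all, crops included, and the job is handed in when it is done.

```bash
ls; mkdir -p pics; cat > h.py <<'E'
from bench import *
import numpy as np, cv2, pickle
def snap(n,tag):
    d=get_image(n); pickle.dump(d,open(f'pics/{tag}.pkl','wb')); cv2.imwrite(f'pics/{tag}.png',d['frame']); return d
def load(tag): return pickle.load(open(f'pics/{tag}.pkl','rb'))
def rays(d,uv):
    K=d['camera_matrix']; uv=np.asarray(uv,float).reshape(-1,1,2)
    p=cv2.undistortPoints(uv,np.asarray(K,float),np.array([d['k1'],0,0,0,0],float))[:,0]
    c=np.c_[p[:,0],-p[:,1],-np.ones(len(p))]
    V=np.asarray(d['view']);R=V[:3,:3];o=-R.T@V[:3,3]
    return o,c@R
def onplane(d,uv,z):
    o,r=rays(d,uv); return o+r*((z-o[2])/r[:,2])[:,None]
def bydepth(d,uv):
    o,r=rays(d,uv); uv=np.asarray(uv).reshape(-1,2).astype(int)
    return o+r*d['depth'][uv[:,1],uv[:,0]][:,None]
def proj(d,P):
    P=np.atleast_2d(P);V=np.asarray(d['view']);c=P@V[:3,:3].T+V[:3,3]
    s=np.c_[c[:,0]/-c[:,2],-c[:,1]/-c[:,2]]; s*=1+d['k1']*(s**2).sum(1,keepdims=True)
    K=d['camera_matrix']; return np.c_[s[:,0]*K[0][0]+K[0][2],s[:,1]*K[1][1]+K[1][2]]
E
python3 - <<'E'
from h import *
t=snap('top','t0'); s=snap('side','s0')
for d in(t,s):
    V=d['view'];print(-V[:3,:3].T@V[:3,3],V[:3,:3].round(2).tolist(),d['camera_matrix'].tolist(),d['k1'])
cv2.imwrite('pics/t0b.png',cv2.resize(t['frame'],(800,600),interpolation=cv2.INTER_CUBIC))
cv2.imwrite('pics/s0b.png',cv2.resize(s['frame'],(800,600),interpolation=cv2.INTER_CUBIC))
st=state();print(st)
E
```

```text
pics
[0.44062411 0.10711962 1.40065168] [[0.01, -1.0, 0.02], [1.0, 0.01, 0.06], [-0.06, 0.02, 1.0]] [[382.5894981898604, 0.0, 250.59281204891204], [0.0, 382.5894981898604, 197.03581170242526], [0.0, 0.0, 1.0]] -0.12876724799035363
[0.30023861 0.83600032 0.74699963] [[-0.96, -0.29, -0.01], [0.18, -0.62, 0.77], [-0.23, 0.73, 0.64]] [[381.98740092781316, 0.0, 251.15687205159944], [0.0, 381.98740092781316, 195.10528341875226], [0.0, 0.0, 1.0]] -0.049134024679899455
{'time': 0.1, 'joint_pos': array([ 1.22127196e+00,  9.18055121e-02,  1.23174921e+00,  2.98281853e-06,
        1.81981771e+00, -5.67117827e-02]), 'dq': array([-0.00054842, -0.00175634, -0.001809  ,  0.00060559,  0.00089262,
        0.00133942]), 'joint_torque': array([ 2.51228317e-03, -4.47859883e+01, -4.07569885e+01,  7.00954464e-02,
        2.83144880e-02, -8.24361678e-05]), 'ee_pos': array([0.17311496, 0.57423884, 0.24031597]), 'ee_rot': array([-1.80928292e-04,  1.45883398e-01,  9.89301391e-01, -8.71303647e-04]), 'ft_force': array([-0.01140958, -0.02338527,  0.16575201]), 'moment': array([-0.01288374,  0.03363791,  0.01358398]), 'finger_force': 0.0, 'finger_gap': 0.08798972217482219}
```

View pics/t0b.png

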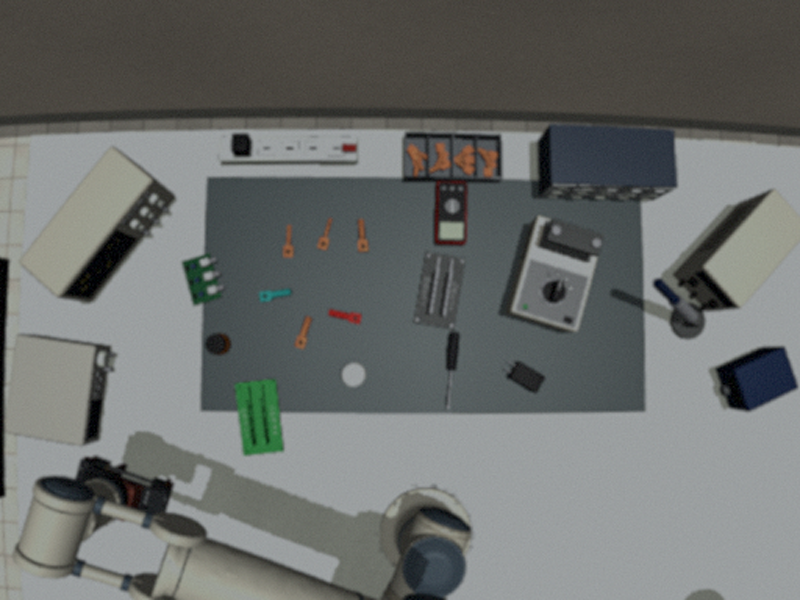

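View pics/s0b.png

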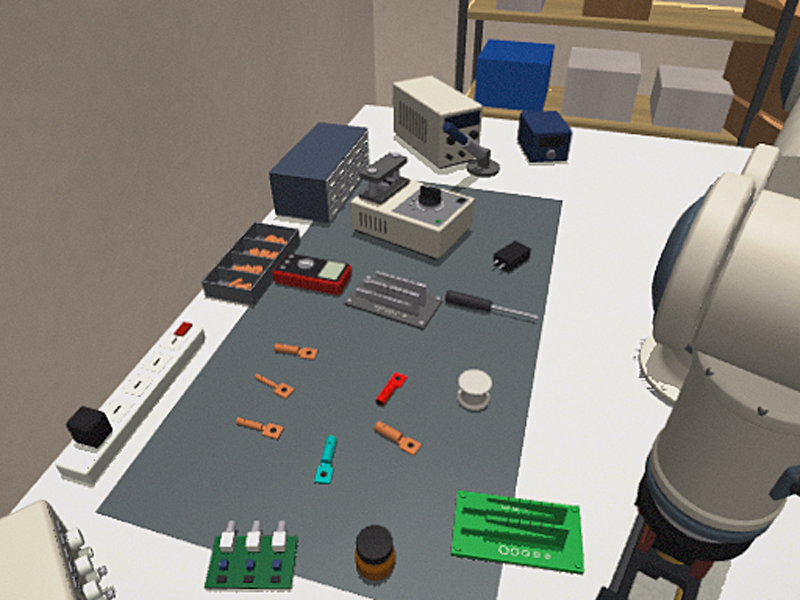

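The lone copper lug is at about (305,332) in the 800x600 top view. The three spares are at (288,240), (326,233) and (362,236). The turquoise lug (275,295), the red one (345,316) and the green gauge (260,415) are decoys. The steel gauge is at (440,288), the crimper at (557,275) and its knob at (556,291).

```bash
python3 - <<'E'
from h import *
t=load('t0');s=load('s0')
for n,d in(('t',t),('s',s)):
    h=cv2.cvtColor(d['frame'],cv2.COLOR_BGR2HSV)
    m=cv2.inRange(h,(5,110,70),(16,255,255))
    k,l,st,c=cv2.connectedComponentsWithStats(m)
    for i in range(1,k):
        if 30<st[i,4]<800:
            uv=np.argwhere(l==i)[:,::-1]
            P=onplane(d,uv,0.005)[:,:2]; mu=P.mean(0); w,v=np.linalg.eigh(np.cov((P-mu).T)); q=(P-mu)@v
            print(n,c[i].round(),st[i,4],mu.round(3),np.ptp(q,axis=0).round(3),v[:,1].round(2))
# gauge/knob by depth in top
for uv in [(281,184),(276,163),(290,165),(271,205),(293,208),(355,186),(340,200),(345,140),(385,148)]: print(uv,bydepth(t,[uv]).round(3))
a=cv2.resize(t['frame'][150:260,110:410],(800,293),interpolation=cv2.INTER_CUBIC)
b=cv2.resize(s['frame'][90:310,200:350],None,fx=2,fy=2) 
b=cv2.resize(s['frame'][95:215,200:320],(300,300),interpolation=cv2.INTER_CUBIC)
c=cv2.resize(s['frame'][230:310,160:293],(500,300),interpolation=cv2.INTER_CUBIC)
cv2.imwrite('pics/c1.png',np.vstack([a,np.hstack([b,c])]))
E
```

```text
t [266. 101.] 118 [0.885 0.024] [0.042 0.075] [-0.98 -0.21]
t [282. 101.] 115 [ 0.886 -0.035] [0.048 0.068] [-1.    0.04]
t [298. 102.] 150 [ 0.884 -0.095] [0.046 0.07 ] [-1.   -0.02]
t [313. 103.] 119 [ 0.883 -0.151] [0.046 0.066] [-1.   -0.03]
t [207. 152.] 57 [0.69  0.241] [0.02  0.069] [-0.96  0.26]
t [231. 152.] 80 [0.691 0.153] [0.019 0.072] [-1.   -0.08]
t [184. 156.] 64 [0.673 0.326] [0.022 0.067] [-1.  0.]
t [194. 214.] 87 [0.463 0.288] [0.021 0.071] [-0.96  0.29]
s [395.   5.] 491 [ 0.151 -2.537] [0.389 0.53 ] [0.38 0.93]
s [489.   7.] 306 [-0.572 -2.747] [0.184 0.718] [0.24 0.97]
s [176. 153.] 51 [ 0.888 -0.166] [0.024 0.056] [-0.99  0.17]
s [168. 162.] 77 [ 0.89  -0.109] [0.028 0.065] [-1.    0.04]
s [159. 172.] 76 [ 0.892 -0.048] [0.026 0.065] [-0.99 -0.11]
s [154. 181.] 61 [0.885 0.004] [0.027 0.048] [-0.98  0.19]
s [190. 224.] 148 [0.694 0.153] [0.027 0.081] [-1. -0.]
s [177. 247.] 126 [0.691 0.242] [0.025 0.078] [-0.96  0.29]
s [167. 273.] 173 [0.677 0.328] [0.025 0.08 ] [-1.    0.07]
s [254. 280.] 232 [0.466 0.287] [0.026 0.082] [-0.93  0.38]
s [240. 363.] 218 [0.435 0.494] [0.038 0.051] [-0.91 -0.4 ]
(281, 184) [[ 0.574 -0.03   0.004]]
(276, 163) [[ 0.651 -0.012  0.007]]
(290, 165) [[ 0.644 -0.064  0.006]]
(271, 205) [[0.496 0.007 0.011]]
(293, 208) [[ 0.486 -0.075  0.   ]]
(355, 186) [[ 0.558 -0.272  0.124]]
(340, 200) [[ 0.512 -0.23   0.082]]
(345, 140) [[ 0.724 -0.249  0.088]]
(385, 148) [[ 0.715 -0.428 -0.   ]]
```

View pics/c1.png

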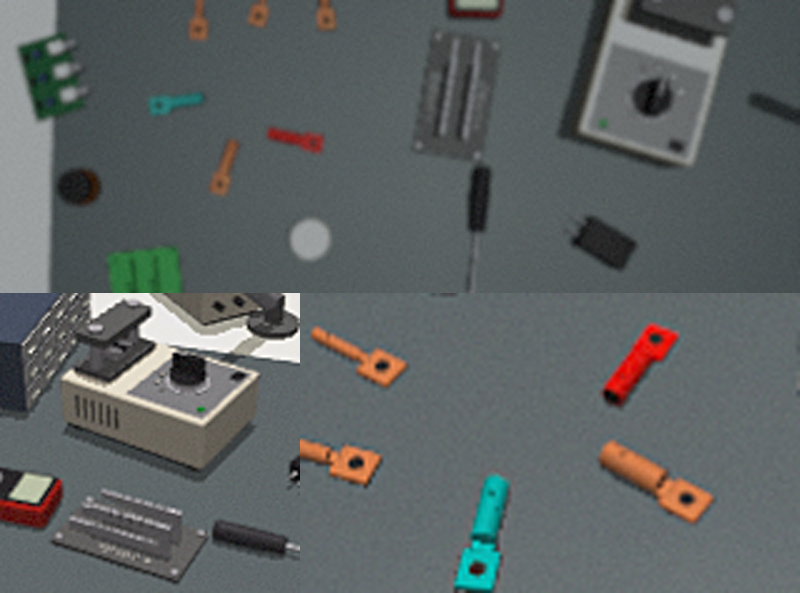

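```bash
cat >> h.py <<'E'
def Q(ty): # tool down, tool y (closing line) at world angle ty
    a=ty+np.pi/2; return [0,np.cos(a/2),np.sin(a/2),0]
E
python3 - <<'E'
from h import *
im=[]
for n,p,ty in (('wl',[.44,.285,.24],1.28),('wg',[.54,-.03,.26],-.17),('wc',[.53,-.26,.30],-1.8)):
    j=inverse_kinematics(p,Q(ty)); print(n,None if j is None else np.round(j,2))
    move_to(p,Q(ty)); hold(.2); d=snap('wrist',n); im.append(d['frame']); V=d['view']
    print((-V[:3,:3].T@V[:3,3]).round(3),V[:3,:3].round(2).tolist())
print(d['camera_matrix'],d['k1'],state()['time'])
f=lambda x:cv2.resize(x,(400,300),interpolation=cv2.INTER_AREA)
cv2.imwrite('pics/w3.png',np.vstack([np.hstack([f(im[0]),f(im[2])]),np.hstack([f(im[1]),f(im[1])*0])]))
cv2.imwrite('pics/wgb.png',cv2.resize(im[1],(800,600)))
E
```

```text
wl [ 0.51 -0.11  1.44 -0.    1.82 -0.77]
[0.371 0.307 0.384] [[0.29, 0.96, 0.0], [-0.92, 0.28, -0.26], [-0.25, 0.07, 0.97]]
wg [-0.12 -0.06  1.35 -0.    1.85  0.05]
[0.551 0.042 0.404] [[0.99, -0.17, 0.0], [0.16, 0.95, -0.26], [0.04, 0.26, 0.97]]
wc [-0.51  0.09  1.13 -0.    1.92  1.29]
[ 0.599 -0.274  0.444] [[-0.23, -0.97, -0.0], [0.94, -0.22, -0.26], [0.25, -0.06, 0.97]]
[[292.54047792   0.         254.04756347]
 [  0.         292.54047792 189.66120584]
 [  0.           0.           1.        ]] -0.0472923526941774 4.6917
```

View pics/w3.png

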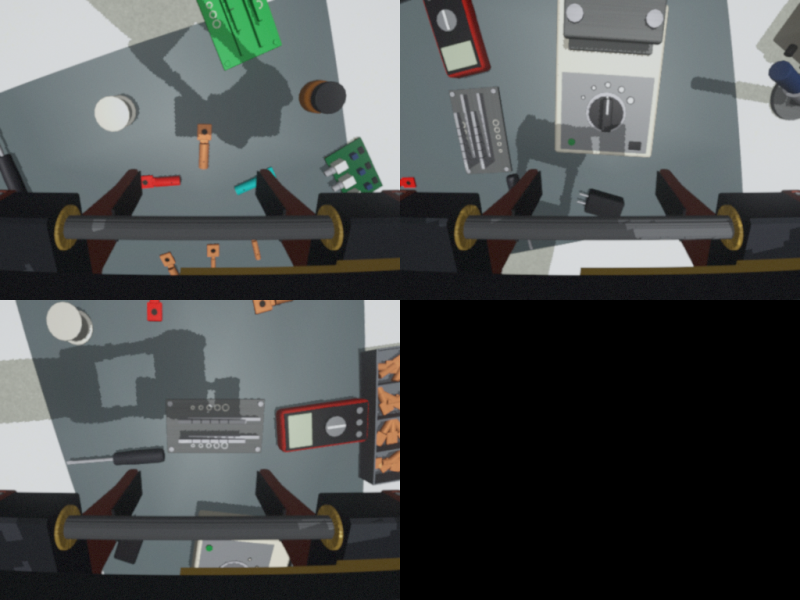

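View pics/wgb.png

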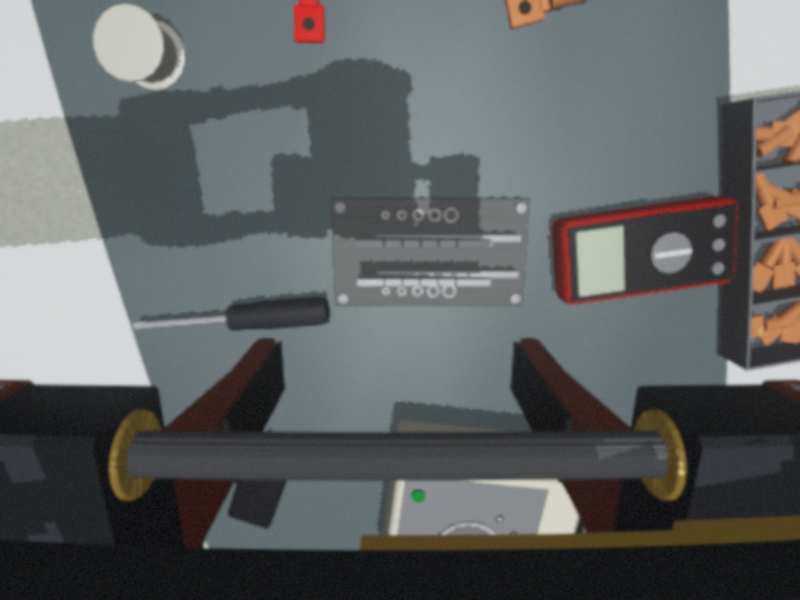

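The wrist views show the gauge's small symbols toward the robot and the large ones, with the open ledges, toward the multimeter. So gauge +x points back at the robot and the mouth is on the far side. The lug is at about (204,147) in the mosaic and the knob at (606,112).

```bash
python3 - <<'E'
from h import *
g=load('wg');c=load('wc');l=load('wl')
S=512/800
cor=np.array([(333,198),(528,198),(525,305),(334,305)])*S; scr=np.array([(341,208),(521,208),(516,298),(343,298)])*S
for uv in(cor,scr):
    P=onplane(g,uv,.008); print(P.round(4).tolist(),'mean',P.mean(0).round(4),'len',[np.linalg.norm(P[i]-P[i-1]).round(4) for i in range(4)])
    print('ang',[np.arctan2(*(P[b]-P[a])[1::-1]).round(3) for a,b in((0,1),(3,2),(2,1),(3,0))])
# gauge by depth: points 40..55mm high = cheeks; 5..11mm = base
vv,uu=np.mgrid[0:240,60:400]; uv=np.c_[uu.ravel(),vv.ravel()]
P=bydepth(g,uv); near=(np.hypot(P[:,0]-.57,P[:,1]+.035)<.11)
for lo,hi in((.047,.056),(.020,.025),(.006,.011)):
    q=P[near&(P[:,2]>lo)&(P[:,2]<hi)][:,:2].astype(np.float32)
    print(lo,len(q),cv2.minAreaRect(q) if len(q)>3 else '')
top=P[near&(P[:,2]>.047)&(P[:,2]<.056)]; 
if len(top)>10:
    e=np.array([np.cos(-.17),np.sin(-.17)]);n=np.array([-e[1],e[0]])
    s=top[:,:2]@n; print('hist',np.histogram(s,bins=12)); 
# lug
m=cv2.inRange(cv2.cvtColor(l['frame'],cv2.COLOR_BGR2HSV),(4,90,50),(18,255,255)); m[225:]=0
k,lab,st,ce=cv2.connectedComponentsWithStats(m)
for i in range(1,k):
    if st[i,4]>150:
        P=onplane(l,np.argwhere(lab==i)[:,::-1],.005)[:,:2]; r=cv2.minAreaRect(P.astype(np.float32)*1000); print('lug',ce[i],st[i,4],P.mean(0),r,cv2.boxPoints(r).round(1).tolist())
        D=bydepth(l,np.argwhere(lab==i)[:,::-1]); print(np.percentile(D[:,2],[5,50,90,99]))
# crimper
deck=np.array([(556-400,154),(650-400,156),(562-400,73),(656-400,77)])*1.28
print('deck',onplane(c,deck[:2],.085).round(4).tolist(),onplane(c,deck[2:],.085).round(4).tolist())
print('knob depth',bydepth(c,[(264,143),(264,130),(264,155)]).round(4))
vv,uu=np.mgrid[90:190,210:320]; uv=np.c_[uu.ravel(),vv.ravel()];P=bydepth(c,uv)
for lo in(.081,.09,.095,.1,.105,.11,.115,.12,.125): print(lo,((P[:,2]>lo)&(P[:,2]<lo+.005)).sum(),end=' ')
q=P[(P[:,2]>.107)&(P[:,2]<.135)]; print(q[:,2].mean(),cv2.minAreaRect(q[:,:2].astype(np.float32)*1000))
f=lambda x:cv2.resize(x,(400,300),interpolation=cv2.INTER_CUBIC)
cv2.imwrite('pics/z.png',np.hstack([cv2.resize(g['frame'][115:205,200:350],(800,480),interpolation=cv2.INTER_CUBIC)[:, :]]))
cv2.imwrite('pics/zc.png',cv2.resize(c['frame'][80:210,190:330],(646,600),interpolation=cv2.INTER_CUBIC))
E
```

```text
[[0.4944, 0.0312, 0.008], [0.6582, 0.0035, 0.008], [0.6463, -0.0907, 0.008], [0.4761, -0.0617, 0.008]] mean [ 0.5687 -0.0294  0.008 ] len [np.float64(0.0947), np.float64(0.1661), np.float64(0.095), np.float64(0.1726)]
ang [np.float64(-0.168), np.float64(-0.169), np.float64(1.445), np.float64(1.376)]
[[0.4995, 0.0218, 0.008], [0.6514, -0.0039, 0.008], [0.6389, -0.0828, 0.008], [0.4854, -0.0566, 0.008]] mean [ 0.5688 -0.0304  0.008 ] len [np.float64(0.0797), np.float64(0.1541), np.float64(0.0799), np.float64(0.1556)]
ang [np.float64(-0.168), np.float64(-0.169), np.float64(1.413), np.float64(1.393)]
0.047 842 ((0.5606446266174316, -0.0277775339782238), (0.03629627823829651, 0.10389751940965652), 80.4661865234375)
0.02 625 ((0.5702494382858276, -0.03518931195139885), (0.21708211302757263, 0.06852056831121445), 0.513173520565033)
0.006 6673 ((0.5768260955810547, -0.03000667691230774), (0.10479161143302917, 0.20275741815567017), 83.4231185913086)
hist (array([229, 185,   0,   0,   0,   0,   0,   0,   0,   0, 172, 256]), array([0.04931962, 0.05235374, 0.05538787, 0.05842199, 0.06145611,
   
[... 530 characters left out ...]
9.81402587890625, 287.53155517578125), (22.375123977661133, 78.94903564453125), 73.29452514648438) [[428.79998779296875, 288.20001220703125], [504.3999938964844, 265.5], [510.79998779296875, 286.8999938964844], [435.20001220703125, 309.6000061035156]]
[0.00541027 0.01025428 0.017128   0.01879504]
deck [[0.5109, -0.1823, 0.085], [0.4726, -0.3319, 0.085]] [[0.6311, -0.2255, 0.085], [0.5935, -0.3622, 0.085]]
knob depth [[ 0.564  -0.2772  0.127 ]
 [ 0.5775 -0.2802  0.1275]
 [ 0.5516 -0.2743  0.1287]]
0.081 6422 0.09 18 0.095 14 0.1 947 0.105 8 0.11 6 0.115 3 0.12 6 0.125 544 0.12715859733484608 ((559.2007446289062, -277.0279541015625), (14.040750503540039, 46.329742431640625), 73.50631713867188)
```

View pics/z.png

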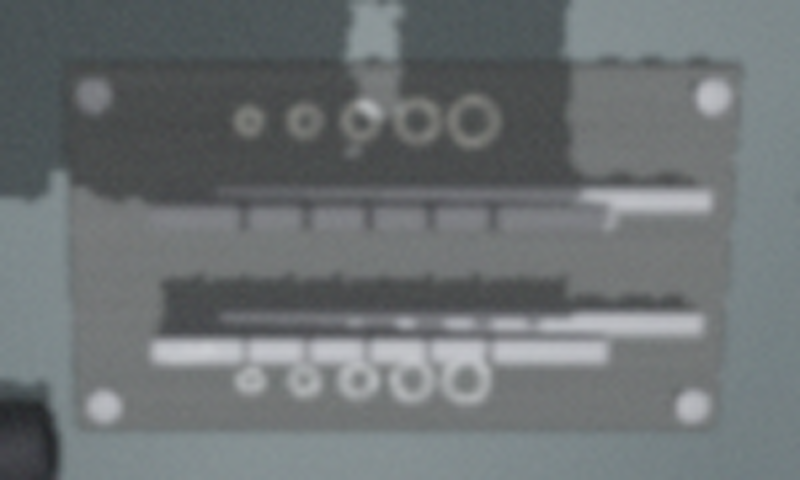

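View pics/zc.png

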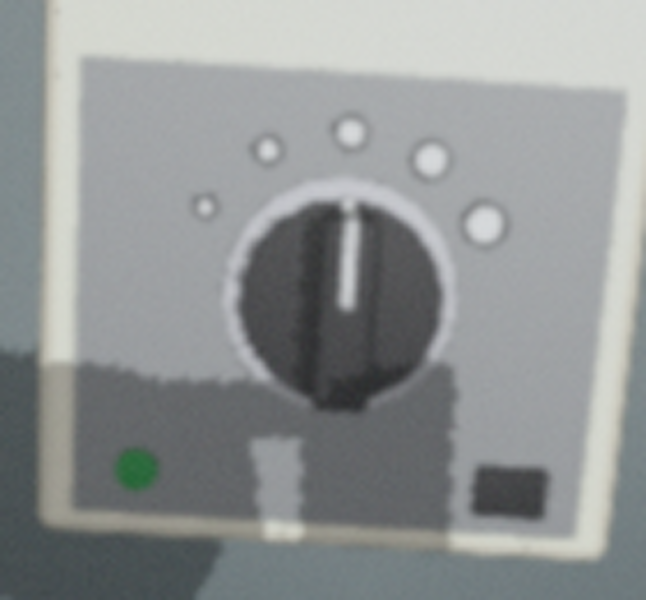

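```bash
cat >> h.py <<'E'
G=np.array([.5687,-.0294]); ga=-.167; gx=-np.array([np.cos(ga),np.sin(ga)]); gy=np.array([-gx[1],gx[0]])
def gp(x,y=0,z=0): return [*(G+x*gx+y*gy),z]
E
python3 - <<'E'
from h import *
g=load('wg'); P=onplane(g,[(268.6,155.3),(268.6,180.6)],.052)[:,:2]
print('line +10 in gauge',(P-G)@gx,(P-G)@gy)
L=[.4837,.2834]
move_to([*L,.10],Q(1.279)); move_l([*L,.0205],.1); print(state()['ft_force'])
close(); s=state(); print('gap',s['finger_gap'],s['finger_force'],s['time'])
move_l([*L,.12],.15); hold(.2); s=state(); print('gap',s['finger_gap'],s['ft_force'],s['ee_pos'])
d=snap('wrist','hold'); t=snap('side','sh')
cv2.imwrite('pics/hold.png',np.hstack([cv2.resize(d['frame'],(400,300)),cv2.resize(t['frame'][150:330,150:390],(400,300))]))
E
```

```text
line +10 in gauge [0.0114533  0.01112397] [-0.0155557   0.01583909]
[-0.1482432   0.77440406 -0.59121307]
gap 0.016443521108814092 29.976430535316467 8.8167
gap 0.015939959243534065 [-0.44589217  0.04458312 -1.14016621] [0.4831407  0.28312062 0.11851058]
```

View pics/hold.png

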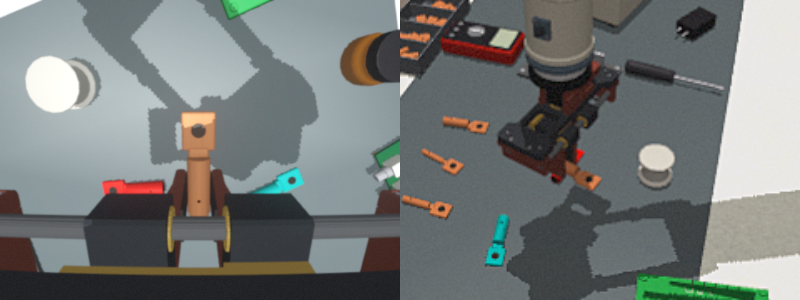

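The wrist crop shows the lug between the fingers, palm at about (198,130) and barrel down the middle. I'll check its tilt by depth.

```bash
python3 - <<'E'
from h import *
d=load('hold'); s=state(); tc=np.array(s['ee_pos']); ax=np.array([np.cos(-.2915),np.sin(-.2915)])
m=cv2.inRange(cv2.cvtColor(d['frame'],cv2.COLOR_BGR2HSV),(4,90,50),(18,255,255)); uv=np.argwhere(m)[:,::-1]
P=bydepth(d,uv)-tc; a=P[:,:2]@ax; b=P[:,:2]@np.array([-ax[1],ax[0]])
ok=(np.abs(b)<.013)&(np.abs(a)<.08)
for lo in np.arange(-.06,.02,.006):
    q=ok&(a>lo)&(a<lo+.006); 
    if q.sum()>5: print(round(lo+.003,3),q.sum(),np.percentile(P[q,2],[20,50,85]).round(4),b[q].mean().round(4),np.ptp(b[q]).round(4))
print(s['finger_gap'],s['joint_pos'],tc)
E
```

```text
-0.057 120 [-0.0159 -0.0154 -0.0146] -0.0 0.0222
-0.051 478 [-0.0153 -0.0147 -0.014 ] 0.0001 0.0234
-0.045 319 [-0.0152 -0.0146 -0.0139] -0.0 0.0232
-0.039 333 [-0.0152 -0.0146 -0.014 ] 0.0005 0.0228
-0.033 448 [-0.0152 -0.0147 -0.0139] 0.0001 0.0224
-0.027 348 [-0.0145 -0.0138 -0.013 ] 0.0001 0.0225
-0.021 441 [-0.0097 -0.0059 -0.0039] 0.0002 0.0155
-0.015 748 [-0.0057 -0.0024  0.0334] -0.0001 0.026
-0.009 612 [-0.0064 -0.0036  0.0379] 0.0008 0.0258
-0.003 402 [-0.0067 -0.0044  0.0584] 0.0002 0.0194
0.003 399 [-0.0064 -0.0045  0.0537] 0.0002 0.0194
0.009 279 [-0.0067 -0.0049 -0.0038] 0.0004 0.0208
0.015 249 [-0.0068 -0.005  -0.0038] 0.0002 0.0165
0.021 61 [-0.0071 -0.0053 -0.0042] 0.0002 0.0152
0.016477216118533203 [ 4.69321867e-01 -3.90275534e-03  1.54469832e+00  3.48310789e-05
  1.60238226e+00 -8.09681861e-01] [0.48333334 0.28323949 0.11905009]
```

```bash
python3 - <<'E'
from h import *
move_to(gp(-.060,0,.13),Q(ga)); move_l(gp(-.060,0,.05),.12); hold(.2)
f0=np.array(state()['ft_force']); print('f0',f0,state()['ee_pos'])
z=.047
while z>.0385:
    move_l(gp(-.060,0,z),.03); hold(.05); s=state(); f=np.array(s['ft_force'])-f0
    print(round(z,4),s['ee_pos'][2].round(4),f.round(1))
    if f[2]>2.5: break
    z-=.0007
x=-.060
for x in [-.045,-.034]+list(np.arange(-.030,.046,.0012)):
    move_l(gp(x,0,z),.04); hold(.04); s=state(); f=np.array(s['ft_force'])-f0; p=-f[:2]@gx
    print(round(x,4),((s['ee_pos'][:2]-G)@gx).round(4),s['ee_pos'][2].round(4),'push',p.round(1),f.round(1))
    if p>6 or np.linalg.norm(f)>18: break
print(s['finger_gap'],s['time'])
E
```

```text
f0 [ 0.27391933  0.05366819 -0.16373968] [ 0.6285166  -0.03945989  0.05130558]
0.047 0.0468 [-0.6 -0.7 -1.7]
0.0463 0.0463 [-1.2 -0.3 -0.3]
0.0456 0.0455 [0.7 1.1 0.2]
0.0449 0.0449 [-0.8 -0.  -1.2]
0.0442 0.0441 [-0.2 -0.  -0.7]
0.0435 0.0435 [ 0.1  0.5 -1. ]
0.0428 0.0428 [-0.9  0.5 -0.5]
0.0421 0.0424 [0.3 0.3 1.5]
0.0414 0.0423 [-2.2  0.   6.6]
-0.045 -0.0449 0.0423 push -0.0 [-0.1 -0.4  6.5]
-0.034 -0.0339 0.0422 push -0.2 [-0.1  0.8  7. ]
-0.03 -0.0299 0.0423 push 0.3 [ 0.2 -0.1  7.3]
-0.0288 -0.0291 0.0423 push 1.0 [ 1.  -0.2  5.8]
-0.0276 -0.0279 0.0423 push 1.6 [ 1.5 -0.7  6. ]
-0.0264 -0.0268 0.0423 push 2.0 [ 1.9 -0.6  6.4]
-0.0252 -0.0256 0.0423 push 2.9 [ 2.8 -0.7  5.6]
-0.024 -0.0244 0.0423 push 2.7 [ 2.6 -0.4  5.8]
-0.0228 -0.0232 0.0423 push 1.8 [1.9 0.4 6.1]
-0.0216 -0.022 0.0423 push 1.6 [ 1.6 -0.4  6.2]
-0.0204 -0.0208 0.0423 push 2.6 [ 2.5 -0.9  5.5]
-0.0192 -0.0196 0.0423 push 2.5 [ 2.4 -0.5  6.5]
-0.018 -0.0184 0.0423 push 1.4 [1.4 0.  6.9]
-0.0168 -0.0172 0.0423 push 1.9 [ 1.9 -0.3  6.6]
-0.0156 -0.016 0.0423 push 2.8 [ 2.8 -0.8  6.4]
-0.0144 -0.0151 0.0422 push 3.7 [ 3.7 -0.7  5.5]
-0.0132 -0.0144 0.0423 push 6.3 [ 6.3 -0.7  5.2]
0.016181924975382494 20.3833
```

```bash
python3 - <<'E'
from h import *
move_l(gp(-.0122,0,.0414),.03); hold(.25); s=state(); print(((s['ee_pos'][:2]-G)@gx).round(4),np.round(s['ft_force'],1))
gripper_open(); s=state(); print(s['finger_gap'],np.round(s['ft_force'],1),s['time'])
p=np.array(s['ee_pos']); move_l([p[0],p[1],.16],.15)
q=gp(-.016,-.09,.22); q[0]-=.0; move_to(q,Q(ga+np.pi/2-np.pi)); hold(.1) if False else None
d=snap('wrist','pl'); t=snap('side','spl'); tp=snap('top','tpl')
cv2.imwrite('pics/pl.png',np.hstack([cv2.resize(d['frame'],(400,300)),cv2.resize(t['frame'][140:260,190:350],(400,300),interpolation=cv2.INTER_CUBIC)]))
print(state()['time'],state()['joint_pos'].round(2))
E
```

```text
-0.0139 [ 8.7 -0.8  2.1]
0.08770285669431992 [-0.4  0.2  0. ] 22.0583
24.6667 [ 0.04  0.09  1.27 -0.    1.78  1.78]
```

View pics/pl.png

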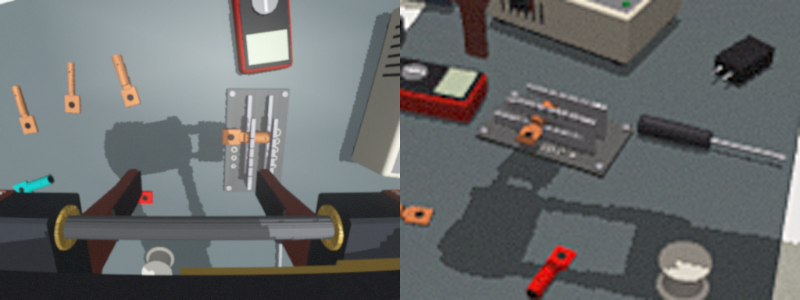

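Lug lies square across both cheeks, palm at mosaic (233,137), by the largest symbols, so it is 17 mm. Next the knob goes +1.05.

```bash
python3 - <<'E'
from h import *
d=load('pl'); m=cv2.inRange(cv2.cvtColor(d['frame'],cv2.COLOR_BGR2HSV),(4,90,50),(18,255,255)); uv=np.argwhere(m)[:,::-1]
P=bydepth(d,uv); g=np.c_[(P[:,:2]-G)@gx,(P[:,:2]-G)@gy,P[:,2]]; g=g[(np.abs(g[:,0])<.06)&(np.abs(g[:,1])<.08)]
for lo in np.arange(-.064,.03,.008):
    q=g[(g[:,1]>lo)&(g[:,1]<lo+.008)]
    if len(q)>5: print(round(lo+.004,3),len(q),q.mean(0).round(4),q[:,0].min().round(4),q[:,0].max().round(4))
print('y range',g[:,1].min(),g[:,1].max())
K=[.5592,-.277]; ty=1.283
move_to([*K,.20],Q(ty)); print(state()['joint_pos'].round(2)); move_l([*K,.123],.12); hold(.15); print(state()['ft_force'].round(1))
close(); hold(.1); s=state(); f0=np.array(s['ft_force']); print('gap',s['finger_gap'],f0.round(1),s['ee_pos'].round(4),s['time'])
z=.123
while z>.1125:
    z-=.0013; move_l([*K,z],.04); hold(.03); s=state(); f=np.array(s['ft_force'])-f0; print(round(z,4),s['ee_pos'][2].round(4),f.round(1))
    if f[2]>14: break
E
```

```text
-0.052 119 [-0.0146 -0.0514  0.0349] -0.0385 -0.0024
-0.044 966 [-0.0171 -0.0445  0.2447] -0.0472 -0.0022
-0.036 292 [-0.0213 -0.0369  0.1561] -0.0383 -0.0022
-0.028 117 [-0.0139 -0.0284  0.0304] -0.035 0.001
-0.02 167 [-0.0283 -0.0197  0.1395] -0.0484 -0.0005
-0.012 30 [-0.0417 -0.0126  0.2435] -0.0483 -0.01
-0.004 93 [-0.0148 -0.004   0.0373] -0.0217 -0.0067
0.004 98 [-0.0149  0.0039  0.0371] -0.0218 -0.0066
0.012 62 [-0.0153  0.0107  0.0373] -0.0215 -0.0068
y range -0.07931509330011753 0.01375398464380295
[-0.51  0.15  1.24  0.    1.75 -1.8 ]
[-0.2  0.6 -0.3]
gap 0.013932873432253709 [-0.1 -0.1 -0.8] [ 0.5592 -0.2771  0.123 ] 29.825
0.1217 0.1224 [-1.8 -0.4  4.2]
0.1204 0.1208 [-3.1  1.1  6.7]
0.1191 0.1197 [-2.6  0.3  6.7]
0.1178 0.1187 [-3.2 -0.6  8.5]
0.1165 0.1176 [-4.   1.1  9. ]
0.1152 0.1165 [-3.8  1.3  9.8]
0.1139 0.1159 [-4.5  0.7 12.1]
0.1126 0.1158 [-7.2  2.4 17.2]
```

```bash
python3 - <<'E'
from h import *
K=[.5592,-.277]; ty=1.283
for a in (.35,.7,1.05):
    move_to([*K,.1126],Q(ty-a)); s=state(); print(a,s['joint_pos'][5].round(3),s['ee_pos'].round(4),s['ft_force'].round(1),s['moment'].round(2),s['finger_gap'].round(4))
hold(.1); gripper_open(); hold(.2); p=state()['ee_pos']; move_l([p[0],p[1],.21],.15)
move_to([.50,-.255,.30],Q(-.5)); hold(.1)
c=snap('wrist','wk'); t=snap('side','sk'); tp=snap('top','tk'); print(state()['time'])
pk=proj(c,[*K,.12])[0]; print(pk)
u,v=np.clip(pk.astype(int),60,[450,320]); 
cv2.imwrite('pics/fin.png',np.hstack([cv2.resize(c['frame'],(400,300)),cv2.resize(t['frame'][95:215,190:350],(400,300),interpolation=cv2.INTER_CUBIC)]))
vv,uu=np.mgrid[0:384,0:512]; P=bydepth(c,np.c_[uu.ravel(),vv.ravel()])
q=P[(np.hypot(P[:,0]-K[0],P[:,1]-K[1])<.03)&(P[:,2]>.108)&(P[:,2]<.135)]; print(len(q),q[:,2].mean(),cv2.minAreaRect(q[:,:2].astype(np.float32)*1000))
E
```

```text
Traceback (most recent call last):
AttributeError: 'float' object has no attribute 'round'
```

```bash
python3 - <<'E'
from h import *
K=[.5592,-.277]; ty=1.283
for a in (.7,1.05):
    move_to([*K,.1126],Q(ty-a)); s=state(); print(a,s['joint_pos'][5].round(3),s['ee_pos'].round(4),s['ft_force'].round(1),s['moment'].round(2),s['finger_gap'])
hold(.1); gripper_open(); hold(.2); p=state()['ee_pos']; move_l([p[0],p[1],.21],.15)
move_to([.50,-.255,.30],Q(-1.8)); hold(.1)
c=snap('wrist','wk'); t=snap('side','sk'); tp=snap('top','tk'); print(state()['time'])
cv2.imwrite('pics/fin.png',np.hstack([cv2.resize(c['frame'],(400,300)),cv2.resize(t['frame'][95:215,190:350],(400,300),interpolation=cv2.INTER_CUBIC)]))
vv,uu=np.mgrid[0:384,0:512]; P=bydepth(c,np.c_[uu.ravel(),vv.ravel()])
q=P[(np.hypot(P[:,0]-K[0],P[:,1]-K[1])<.03)&(P[:,2]>.108)&(P[:,2]<.135)]
print(len(q)); 
if len(q)>5: print(q[:,2].mean(),cv2.minAreaRect(q[:,:2].astype(np.float32)*1000))
E
```

```text
0.7 -1.097 [ 0.5593 -0.2771  0.1158] [-7.5  2.6 15.8] [ 0.48  1.34 -0.04] 0.013658691719975484
1.05 -0.747 [ 0.5593 -0.2771  0.1158] [-7.7  2.  15.3] [ 0.4   1.3  -0.07] 0.013835468368325055
37.675
570
0.12745665968418296 ((559.1873168945312, -276.67626953125), (14.169902801513672, 45.16923522949219), 14.458657264709473)
```

View pics/fin.png

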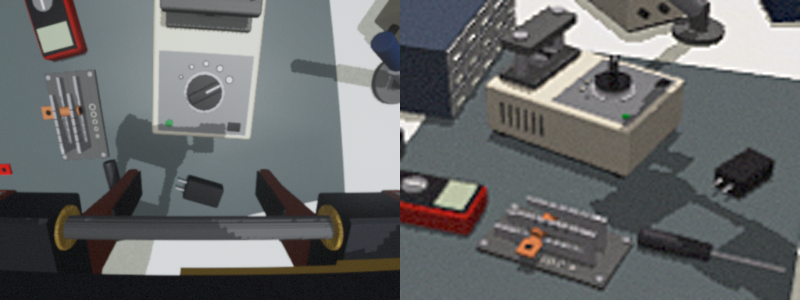

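The knob (205,92) now points at the largest symbol. It has turned 59° clockwise and is back out at 127 mm, and the lug is still in the slot (58,112).

```bash
python3 -c "
from bench import *
print(job_done())"
```

```text
the job is handed in; nothing more can be done
None
```

I gauged the lone lug as 17 mm and left it wedged in the taper gauge; the selector is set to 17 mm with the knob out, and the job is handed in at about 38 s of the 51 s limit (no verdict came back).

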